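# Show the failed capacitor on the test fixture

### The arm

A 6-joint arm with a two-finger parallel gripper is mounted at the origin on the work surface. World frame = base frame: x ahead of the robot, y to its left, z up, the work surface at z = 0. Lengths are in m, angles in degrees, forces in N, time in s.
With the tool pointing down it reaches from about 0.3 to 0.75 m from the base axis. Payload 8.5 kg.
Tool frame: the origin (TCP) lies between the finger pads; the fingertips stand 19 mm ahead of it and the grasp point (between the pads) is the TCP; z points along the fingers, y is the direction in which the jaws open and shut (so a half turn about z gives the same grasp; the last joint's range is limited). The gripper opens to 85 mm and grips with 20 to 120 N. Pads are 22 mm wide; open, the fingers measure 114 mm over their backs; the gripper's body (76 mm by 85 mm) begins 54 mm behind the grasp point. The pads swing forward as they close: fully open they stand 13 mm farther back than shut.
Start: joints at [56.935, 21.807, 74.336, -0, 83.858, -12.336], TCP at [0.195, 0.514, 0.25] pointing down, gripper open.
Joint ranges: [-178.18, 178.18], [-50.72, 133.34], [12.68, 142.11], [-81.47, 261.47], [9.98, 163.14], [-165.26, 165.26]. Speed limits (degrees/s): [136.94, 136.94, 180, 180, 180, 180].

### API

Orientations are given as a 3x3 rotation matrix whose columns are the frame's x, y, z axes.
In Python, from rig import env gives the robot as it stands.
- The arm moves only by the shell command python3 -m pendant 'ROWS' [OPENING] [FORCE]. ROWS is JSON, a list of rows, each a list of 2 entries, a list of its own where there are three numbers: the shift along the tool's x, y, z scaled (see below), then the turn, a rotation vector about the tool's x, y, z scaled (see below). A call has 1 to 20 rows; each row shifts and turns the commanded pose from where the row before left it, along the tool's axes as they then stand; what a row does not reach is not made up. The controller multiplies each number of a shift by 0.1 m and each number of a turn by pi/2 rad. A row lasts 1/8 s, in which the tool goes at most 62.5 mm and 10.7 degrees, less where a joint would pass 70% of its speed; a pose out of reach is approached as far as the arm can. A call with a number of a shift or a turn outside -1 to 1 is refused whole. A call with a gripper value outside its range is refused whole. OPENING is the gripper command: -1 is shut, 1 is fully open, values between are in proportion, set as the call begins (- or left out, the last holds). The fingers move at their own pace and stop on an object; FORCE is the grip in N (left out, the last holds). Time passes only in rows, so rows that do not move let the fingers close. It gives the time, the measured TCP pose, the force and the opening at its end, in the units of the state.
- env.observe(): the state, without advancing time (a new reading comes with each control period).
- env.get_image(name): name is "side" or "top" or "wrist"; returns a dict with "image" (420x560x3 uint8, red, green, blue), "K" (3x3 intrinsics, pixels), "R" (3x3) and "t" (3): a world point X has camera coordinates R X + t. Camera axes: x right, y down, z forward; pixel columns grow to the right and rows downward; lengths in m; the calibration is good to about 2 mm. The wrist camera is an equidistant fisheye: a pixel r from the principal point sees the ray r / f radians off the axis. A picture is of the moment at which its call begins. There is no depth.
- env.close_job(): hands the job in, once; it reports no verdict.
The state is a dict: "time_s": time; "q": joint angles; "qvel": joint speeds; "joint_efforts": joint torques, N m; "position": TCP position; "tool_rot": TCP orientation; "ft_force": force on the tool from outside, world axes, zero at the start; "wrist_torque": the same for the moment, N m; "grip_width": finger opening in m.
Only numpy, scipy, OpenCV 4.12 (cv2) and the standard library are available. Lean on these libraries where they do the work, as an engineer would, in place of code of your own. Each camera call takes 0.05 s, during which the arm holds its last target.

### The job

The power-supply board on the test fixture has a failed capacitor: the one whose top is bulged and brown. Switch the fixture off at its red rocker by pressing down the end that stands up, then point the failed capacitor out to the technician: bring your fingertips just above the middle of its top, within three centimetres of it but not touching, and stay there for at least two seconds, still pointing when you finish. Do not touch the board or any capacitor on it, do not press the green start button, and leave the loose things on and around the fixture where they are.

Things in the scene. Friction and masses are not known exactly. Their poses are not given: they have to be found in the camera images.
- fixture: test fixture: low grey metal box fixed on the bench, 260 mm deep (its x) x 280 wide (its y; side handles make it 334), deck 60 mm high. Origin: centre of its underside; x points away from the robot, turned up to 0.35 rad; z up. On the deck: along the front (-x) edge a 58 mm deep black strip with the power rocker and the start button, left and right in either order; behind it the board
- power (a joint): red rocker, 34 mm long (fixture's x) x 24 wide, in a grey frame 48 x 38 mm, 4 mm high, on the strip, 54 to 102 mm to one side of its middle. 0 = on, as found: the end nearest the fixture's front edge, with a white dot, stands up 5 mm; 0.30 rad = off: that end pressed level. Stays where it is left, so press it right home: about 1.5 N on the end, 5 mm of travel, then a hard stop
- power_off_end (a point): point on the top of the rocker's white-dotted end, 12.5 mm from its hinge towards the fixture's front edge; 73 mm above the work surface while the switch is on and about 4 mm lower when off. Its axes are the rocker's: y is the rocker's hinge line (the fixture's y)
- start (a joint): green round push button (22 mm in diameter, in a black round housing) that starts a test, at the other side of the control strip: not to be pressed. 0 = up, 0.005 m = fully down; sprung
- bulged_top (a point): top of the failed capacitor: centre of its domed, brown-crusted top, 116 mm above the work surface; z up
- bulged: the failed capacitor, fixed on the board: black upright cylinder 35 mm in diameter, its top bulged into a dome and stained brown, 44 mm tall in all. It may be in any of the five capacitor places of the board, at least 48 mm between centres. Origin: centre of its underside, on the board, 72 mm above the work surface
- board: green power-supply board, 150 x 220 mm, fixed on the fixture 70 mm above the work surface, with the five capacitors, a yellow transformer (36 mm tall), an upright aluminium heat sink along its far edge (38 mm tall) and small parts. Origin: centre of its underside. Not to be touched
- cap1: healthy capacitor soldered on the board, same size as the bulged one but with a flat bright silver top; black upright cylinder 35 mm in diameter, 40 mm tall. Origin: centre of its underside, on the board, 72 mm above the work surface; its top is at 112 mm. Not to be touched
- cap2: healthy capacitor soldered on the board, same size as the bulged one but with a flat bright silver top; black upright cylinder 35 mm in diameter, 40 mm tall. Origin: centre of its underside, on the board, 72 mm above the work surface; its top is at 112 mm. Not to be touched
- cap3: healthy capacitor soldered on the board, same size as the bulged one but with a flat bright silver top; black upright cylinder 35 mm in diameter, 40 mm tall. Origin: centre of its underside, on the board, 72 mm above the work surface; its top is at 112 mm. Not to be touched
- cap4: healthy capacitor soldered on the board, same size as the bulged one but with a flat bright silver top; black upright cylinder 35 mm in diameter, 40 mm tall. Origin: centre of its underside, on the board, 72 mm above the work surface; its top is at 112 mm. Not to be touched
- spare_cap: loose spare capacitor, black with a flat silver top, 35 mm in diameter and 40 mm tall, standing on the fixture's control strip between switch and button. Origin: centre of its underside, 60 mm above the work surface. Leave it alone
- screwdriver: loose screwdriver with a yellow handle, 200 mm long, lying on the bench beside the fixture's left (+y) side. Leave it alone
- pliers: loose pliers with orange handles, 165 mm long, 16 mm thick, lying on the bench beside the fixture's right (-y) side. Leave them alone
- reel: loose grey solder reel, 60 mm in diameter, 46 mm tall, on the bench to the left. Origin: centre of its underside. Leave it alone
- cleaner: loose green bottle, 66 mm in diameter, 170 mm tall, on the bench to the left. Origin: centre of its underside. Leave it alone
- meter: loose yellow multimeter lying on its back, 180 x 88 x 38 mm (with its dial 46 mm), on the bench to the right. Origin: centre of its underside. Leave it alone
- tray: loose blue two-part tray, 140 x 100 x 35 mm, on the bench to the right. Origin: centre of its underside. Leave it alone

How it is judged (in metres and radians):
On the way, in this order (a step that is already met when the one before it is completed fails the run):
1. the fixture's rocker is pressed over to off (value of joint power above 0.2 rad), for 0.2 s.
2. with the fixture off, the fingertips dwell just above the failed capacitor for two seconds (value of joint power above 0.2 rad and horizontal distance between the grasp point and bulged_top below 0.016 m and z of the grasp point in the frame of bulged_top between 0.004 and 0.055 m), for 2 s.
At the end, for the whole second after the job is handed in: the rocker is off (over 0.20 rad); the grasp point (about 19 mm behind the fingertips) is within 16 mm of the middle of the failed capacitor's top seen from above, and 4 to 55 mm above it; the start button is up; every loose thing is within 15 mm of its start (all of step 2 and value of joint start below 0.002 m and distance of each of spare_cap, screwdriver, pliers, reel, cleaner, meter, tray from where it was at the start of the episode below 0.015 m); the robot touches nothing.
It fails at once if the board or a capacitor on it is touched (contact force between anything else and board above 0.3 N or contact force between anything else and bulged above 0.3 N or contact force between anything else and cap1 above 0.3 N or contact force between anything else and cap2 above 0.3 N or contact force between anything else and cap3 above 0.3 N or contact force between anything else and cap4 above 0.3 N).
It fails at once if the green start button is pressed (value of joint start above 0.002 m).
It fails at once if a loose thing is pushed, lifted or carried away (distance of any of spare_cap, screwdriver, pliers, reel, cleaner, meter, tray from where it was at the start of the episode above 0.015 m).
It fails at once if a standing thing is knocked over (angle between any of spare_cap, cleaner, reel's own z axis and vertical above 0.35 rad).
It also fails if it takes over 38 s, if anything falls off the work surface, if the arm or the gripper's body presses on something with over 40 N, if the wrist force passes 120 N, or if a joint passes its speed limit or range.

## Working session

There is one attempt and no reset: what is moved stays moved. The work goes in short steps, Python scripts to look and compute and a shell command to move; the robot and the scene stay as the last step left them, time stands still between calls to the robot, and variables do not carry over. Pictures are saved under pics/ and viewed, and the job is handed in when it is done.

```bash
mkdir -p pics; ls; python3 - <<'E'
from rig import env
import cv2,numpy as np
s=env.observe();print(s['time_s'],s['position'],np.round(s['tool_rot'],3).tolist(),s['grip_width'],s['ft_force'])
for n in('side','top','wrist'):
    d=env.get_image(n);cv2.imwrite(f'pics/{n}0.png',d['image'][:,:,::-1]);np.savez(f'pics/{n}0.npz',**d)
    print(n,np.round(d['K'],1).tolist(),(-d['R'].T@d['t']).round(3))
E
```

```text
pics
0.0 [0.19454308 0.51414752 0.24969022] [[-0.935, 0.354, -0.001], [0.354, 0.935, -0.001], [0.0, -0.001, -1.0]] 0.08503452611386399 [ 0.00425372 -0.26553531  0.06433958]
side [[402.9, 0.0, 277.9], [0.0, 402.9, 204.3], [0.0, 0.0, 1.0]] [ 0.432 -0.88   0.688]
top [[456.1, 0.0, 282.1], [0.0, 456.1, 210.9], [0.0, 0.0, 1.0]] [ 0.352 -0.003  1.666]
wrist [[325.2, 0.0, 275.0], [0.0, 325.2, 210.9], [0.0, 0.0, 1.0]] [0.121 0.543 0.374]
```

View pics/side0.png

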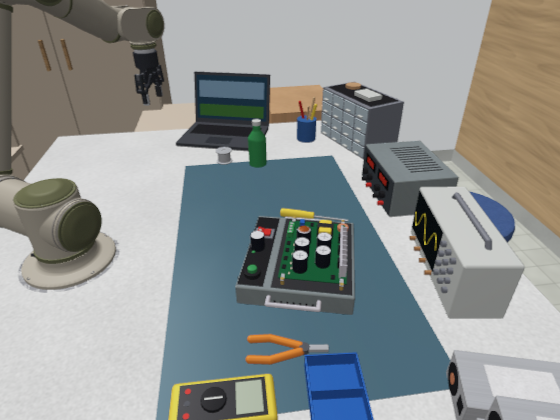

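View pics/top0.png

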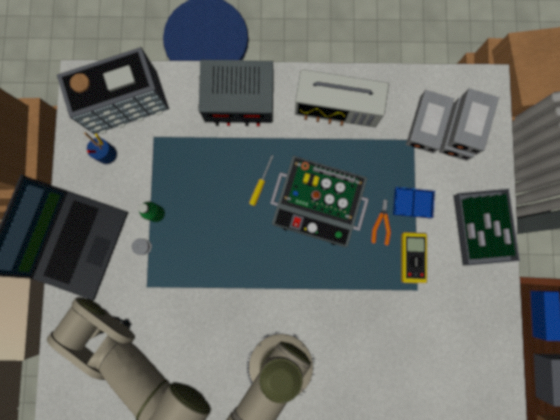

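View pics/wrist0.png

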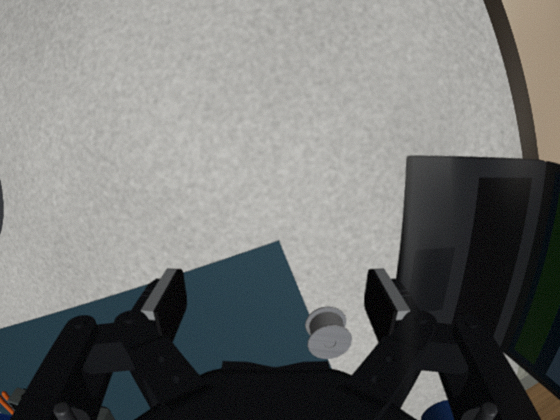

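The side view shows the rocker near (266,232), the start button near (252,270) and a brown-topped capacitor near (304,231). In the top view the rocker is near (297,223) and the brown top near (305,166). I'll zoom in on both.

```bash
python3 - <<'E'
import cv2
a=cv2.imread('pics/side0.png')[200:315,230:365];b=cv2.imread('pics/top0.png')[148:250,265:375]
cv2.imwrite('pics/side0z.png',cv2.resize(a,(0,0),fx=5,fy=5,interpolation=2))
cv2.imwrite('pics/top0z.png',cv2.resize(b,(0,0),fx=5.5,fy=5.5,interpolation=2))
E
```

```text
(no output)
```

View pics/side0z.png

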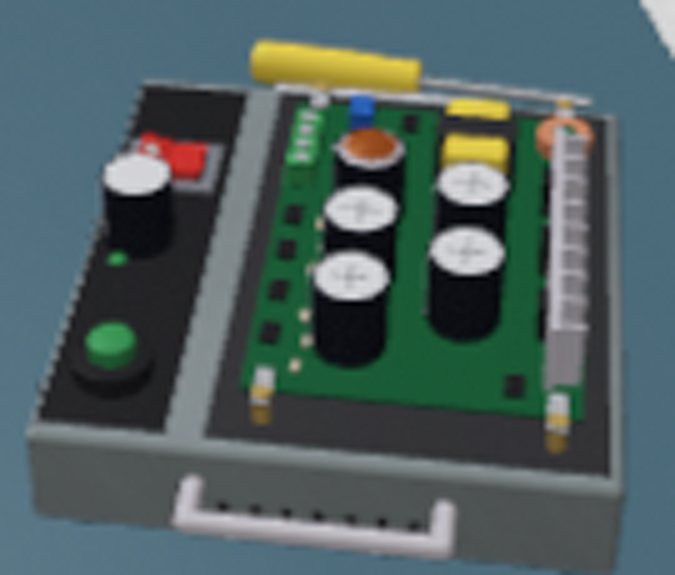

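View pics/top0z.png

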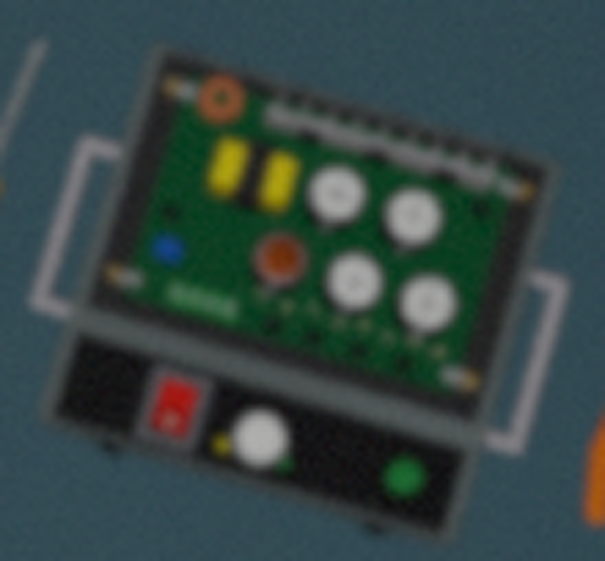

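The failed capacitor is the brown dome at top-zoom (281,258), which also appears at side-zoom (370,146). The copper ring at the far corner is a toroid. Next I'll triangulate it using colour masks.

```bash
cat > h.py <<'E'
import numpy as np,cv2
def load(n,i=0): return dict(np.load(f'pics/{n}{i}.npz'))
def ray(d,u,v,fish=False):
    K=d['K'];x=(u-K[0,2])/K[0,0];y=(v-K[1,2])/K[1,1]
    if fish:
        r=np.hypot(x,y);c=np.array([x/r*np.sin(r),y/r*np.sin(r),np.cos(r)])
    else: c=np.array([x,y,1.])
    w=d['R'].T@c;return -d['R'].T@d['t'],w/np.linalg.norm(w)
def plane(d,u,v,z,fish=False):
    o,w=ray(d,u,v,fish);return o+w*(z-o[2])/w[2]
def tri(r1,r2):
    A=np.array([r1[1],-r2[1]]).T;s=np.linalg.lstsq(A,r2[0]-r1[0],rcond=None)[0]
    p=r1[0]+s[0]*r1[1];q=r2[0]+s[1]*r2[1];return (p+q)/2,np.linalg.norm(p-q)
def blobs(d,hsv,roi,mn=8):
    u0,v0,u1,v1=roi;H=cv2.cvtColor(d['image'],cv2.COLOR_RGB2HSV)[v0:v1,u0:u1]
    m=np.zeros(H.shape[:2],np.uint8)
    for lo,hi in hsv: m|=cv2.inRange(H,lo,hi)
    n,l,st,c=cv2.connectedComponentsWithStats(m)
    return [(c[i][0]+u0,c[i][1]+v0,st[i].tolist()[2:]) for i in range(1,n) if st[i][4]>=mn]
BROWN=[((5,120,50),(16,255,220))];RED=[((0,150,110),(4,255,255)),((174,150,110),(180,255,255))]
GREEN=[((50,110,90),(75,255,255))];WHITE=[((0,0,170),(180,40,255))]
E
python3 - <<'E'
from h import *
s,t=load('side'),load('top')
for nm,c in(('brown',BROWN),('red',RED),('white',WHITE)):
    print(nm,'S',[np.round(b[:2],1).tolist()+b[2] for b in blobs(s,c,(230,200,365,315))]);print(' T',[np.round(b[:2],1).tolist()+b[2] for b in blobs(t,c,(265,148,375,250))])
S=lambda u,v:ray(s,u/5+230-.4,v/5+200-.4);T=lambda u,v:ray(t,u/5.5+265-.41,v/5.5+148-.41)
for nm,a,b in(('bulge',(370,146),(281,258)),('dot',(150,148),(170,418)),('start',(110,337),(404,476)),('spare',(139,174),(260,438)),('capA',(351,275),(428,303)),('capB',(360,212),(354,282)),('capC',(473,185),(337,194)),('capD',(467,252),(414,217))):
    p,e=tri(S(*a),T(*b));print(nm,p.round(4),round(e,4))
# deck corners at z=.06
for b in((160,48),(556,163),(447,535),(47,418)):
    o,w=T(*b);print((o+w*(.06-o[2])/w[2]).round(4))
o,w=T(178,405);print('rocker',(o+w*(.07-o[2])/w[2]).round(4))
E
```

```text
brown S [[338.5, 227.0, 4, 8, 16], [303.7, 228.1, 9, 6, 43]]
 T [[304.7, 165.5, 8, 8, 47], [315.7, 194.4, 6, 7, 35], [373.0, 234.6, 4, 18, 50]]
red S [[265.7, 230.8, 13, 9, 55]]
 T [[296.5, 221.0, 8, 10, 48]]
white S [[362.2, 203.4, 7, 11, 41], [314.5, 219.1, 10, 2, 10], [341.1, 245.4, 4, 41, 76], [257.0, 234.2, 13, 10, 81], [324.0, 236.3, 13, 8, 83], [301.6, 241.5, 14, 8, 86], [322.8, 249.9, 14, 9, 93], [299.6, 254.9, 14, 9, 98], [341.2, 280.4, 3, 4, 10], [292.2, 304.6, 55, 14, 174]]
 T [[311.9, 227.2, 5, 5, 21]]
bulge [ 0.5958 -0.1145  0.1125] 0.0016
dot [ 0.4965 -0.0469  0.0734] 0.0045
start [ 0.4623 -0.1952  0.08  ] 0.0015
spare [ 0.4843 -0.1027  0.0995] 0.0002
capA [ 0.5689 -0.2066  0.1119] 0.0008
capB [ 0.5818 -0.1605  0.1097] 0.001
capC [ 0.6376 -0.1497  0.1107] 0.0008
capD [ 0.6233 -0.198   0.1113] 0.0009
[ 0.7428 -0.0387  0.06  ]
[ 0.6695 -0.297   0.06  ]
[ 0.427 -0.225  0.06 ]
[0.499  0.0317 0.06  ]
rocker [ 0.5074 -0.0521  0.07  ]
```

Heights agree with the text: bulged top 0.1125 against 0.116, cap tops about 0.111 against 0.112, dot 0.073. The fixture yaw is about -15.8° and its corner spacing comes to 267 x 254 mm, which is plausible. I'll shut the gripper, turn -5° about the tool z and hover over the fixture for a close wrist view.

```bash
python3 -m pendant '[[[0,0,-0.15],[0,0,-0.056]],[[-0.24,-0.23,-0.15],[0,0,0]],[[-0.24,-0.23,0],[0,0,0]],[[-0.24,-0.23,0],[0,0,0]],[[-0.24,-0.23,0],[0,0,0]],[[-0.24,-0.23,0],[0,0,0]],[[-0.24,-0.23,0],[0,0,0]],[[-0.24,-0.23,0],[0,0,0]],[[-0.24,-0.23,0],[0,0,0]],[[-0.24,-0.23,0],[0,0,0]],[[-0.24,-0.23,0],[0,0,0]],[[-0.24,-0.23,0],[0,0,0]],[[-0.24,-0.23,0],[0,0,0]],[[-0.24,-0.23,0],[0,0,0]],[[-0.24,-0.23,0],[0,0,0]],[[-0.24,-0.23,0],[0,0,0]],[[-0.24,-0.23,0],[0,0,0]],[[-0.24,-0.23,0],[0,0,0]],[[-0.24,-0.23,0],[0,0,0]],[[-0.24,-0.23,0],[0,0,0]]]' -1
python3 - <<'E'
from rig import env
import cv2,numpy as np
s=env.observe();print(s['time_s'],s['position'],np.round(s['tool_rot'],3).tolist(),s['grip_width'],s['ft_force'])
for n in('wrist',):
    d=env.get_image(n);cv2.imwrite(f'pics/{n}1.png',d['image'][:,:,::-1]);np.savez(f'pics/{n}1.npz',**d)
    print((-d['R'].T@d['t']).round(3))
E
```

```text
time_s: 2.65
position: [0.5159, -0.0306, 0.2801]
tool_rot: [[-0.963, 0.271, -0.0], [0.271, 0.963, 0.0], [0.001, 0.0, -1.0]]
ft_force: [0.6, 0.3, -0.0]
grip_width: 0.0004
2.65 [ 0.51588789 -0.03064679  0.28009898] [[-0.963, 0.271, -0.0], [0.271, 0.963, 0.0], [0.001, 0.0, -1.0]] 0.0003727591835658939 [ 0.63230989  0.3096959  -0.01104907]
[ 0.44  -0.008  0.404]
```

View pics/wrist1.png

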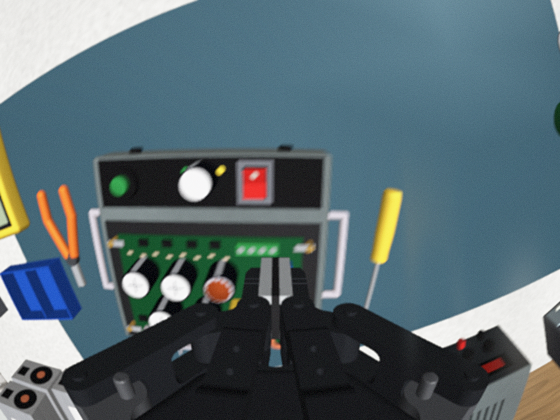

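The wrist view shows the rocker at (255,182) with its dot at about (254,175), the spare at (195,184), the start button at (120,186) and the brown dome at (219,289). The tool is square with the fixture. I'll combine this view with the top and side views.

```bash
python3 - <<'E'
from h import *
w=load('wrist',1);s,t=load('side'),load('top')
for nm,c,r in(('brown',BROWN,(195,270,240,310)),('red',RED,(230,155,280,210)),('white',WHITE,(170,160,215,205)),('green',GREEN,(100,165,140,205)),('dot',WHITE,(244,165,266,200))):
    print(nm,[np.round(b[:2],1).tolist()+b[2] for b in blobs(w,c,r,3)])
b=blobs(w,BROWN,(195,270,240,310),20)[0];print('bulge@.116',plane(w,b[0],b[1],.116,True).round(4),'ws',tri(ray(w,b[0],b[1],True),ray(s,303.7,228.4)),'wt',tri(ray(w,b[0],b[1],True),ray(t,315.8,194.6)))
b=blobs(w,RED,(230,155,280,210),20)[0];print('rocker@.069',plane(w,b[0],b[1],.069,True).round(4),'wt',tri(ray(w,b[0],b[1],True),ray(t,296.6,221.2)))
a=w['image'][140:310,190:300];cv2.imwrite('pics/w1z.png',cv2.resize(a[:,:,::-1],(0,0),fx=3.5,fy=3.5,interpolation=2))
# strip corners
for u,v in((98,158),(329,153),(331,207)):print(plane(w,u,v,.06,True).round(4))
E
```

```text
brown [[217.3, 291.2, 22, 20, 323]]
red [[254.6, 183.3, 22, 31, 596]]
white [[194.6, 184.0, 32, 33, 814]]
green [[118.2, 185.5, 18, 20, 276]]
dot [[253.8, 175.0, 4, 3, 10]]
bulge@.116 [ 0.5986 -0.1149  0.116 ] ws (array([ 0.59674234, -0.1151997 ,  0.11519123]), np.float64(0.004063011645879473)) wt (array([ 0.59537493, -0.11373081,  0.12095611]), np.float64(0.0015830053772483933))
rocker@.069 [ 0.509  -0.0495  0.069 ] wt (array([ 0.50813463, -0.05011573,  0.07013486]), np.float64(0.0019617346604032925))
[ 0.4276 -0.2211  0.06  ]
[0.5    0.0356 0.06  ]
[0.5597 0.0239 0.06  ]
```

View pics/w1z.png

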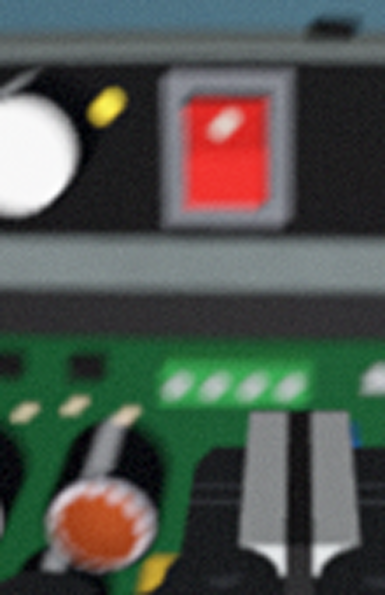

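Measurements agree:

| Point | Position (m) |
|---|---|
| Rocker centre | (0.508, -0.050, 0.070) |
| Dotted end | (0.496, -0.047, 0.073) |
| Bulged top | (0.597, -0.115, about 0.115) |

I'll now move above a point 14 mm to the front of the hinge, with TCP at z 0.115.

```bash
python3 -m pendant '[[[0.08,-0.1,0],[0,0,0]],[[0.08,-0.1,0.2],[0,0,0]],[[0,0,0.3],[0,0,0]],[[0,0,0.3],[0,0,0]],[[0,0,0.3],[0,0,0]],[[0,0,0.25],[0,0,0]],[[0,0,0.2],[0,0,0]],[[0,0,0.1],[0,0,0]],[[0,0,0],[0,0,0]],[[0,0,0],[0,0,0]]]'
python3 - <<'E'
from rig import env
import cv2,numpy as np
for n in('wrist','side'):
    d=env.get_image(n);np.savez(f'pics/{n}2.npz',**d)
    a=d['image'][:,:,::-1]
    a=a[170:300,200:360] if n=='side' else a
    cv2.imwrite(f'pics/{n}2.png',cv2.resize(a,(0,0),fx=4.5,fy=4.5,interpolation=2) if n=='side' else a)
E
```

```text
time_s: 3.95
position: [0.4949, -0.0446, 0.1161]
tool_rot: [[-0.963, 0.27, 0.001], [0.27, 0.963, -0.0], [-0.001, -0.0, -1.0]]
ft_force: [0.2, -0.7, 0.0]
grip_width: 0.0004
```

View pics/wrist2.png

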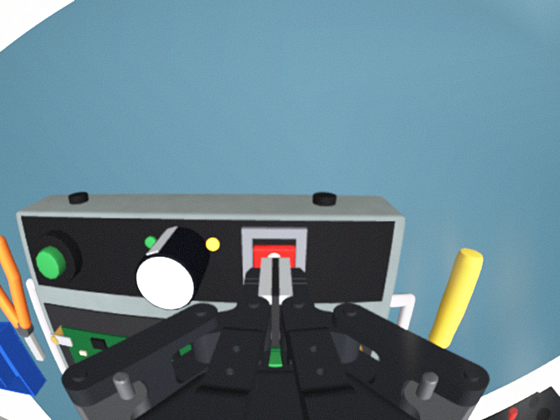

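View pics/side2.png

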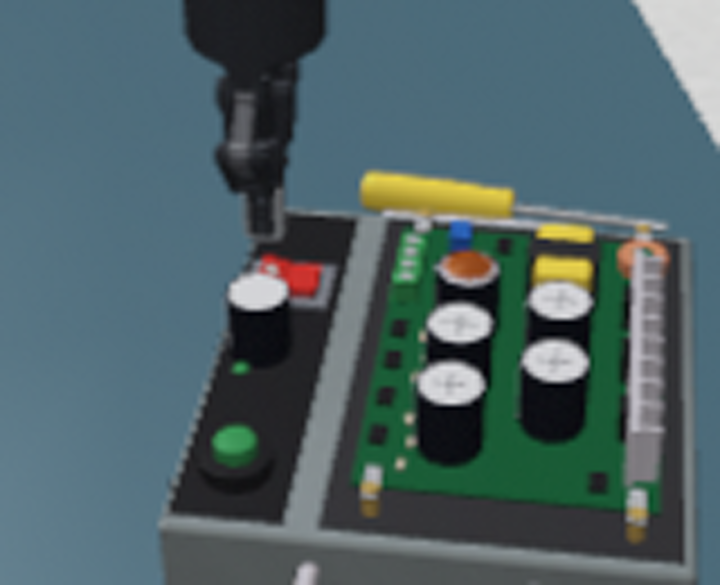

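The closed fingers are right over the dotted end and clear of the spare by more than 20 mm. Now I'll descend in small steps while watching the force.

```bash
python3 -m pendant '[[[0,0,0.1],[0,0,0]],[[0,0,0.08],[0,0,0]],[[0,0,0.04],[0,0,0]],[[0,0,0.02],[0,0,0]],[[0,0,0.02],[0,0,0]],[[0,0,0],[0,0,0]]]'
```

```text
time_s: 4.8
position: [0.4948, -0.0446, 0.0893]
tool_rot: [[-0.963, 0.27, 0.0], [0.27, 0.963, -0.0], [-0.0, -0.0, -1.0]]
ft_force: [0.1, -0.4, -0.1]
grip_width: 0.0002
```

```bash
python3 -m pendant '[[[0,0,0.02],[0,0,0]],[[0,0,0],[0,0,0]],[[0,0,0],[0,0,0]]]'
```

```text
time_s: 5.18
position: [0.495, -0.0447, 0.0883]
tool_rot: [[-0.963, 0.27, 0.001], [0.27, 0.963, -0.001], [-0.001, -0.0, -1.0]]
ft_force: [-3.4, 1.0, 11.0]
grip_width: 0.0004
```

The force is 11 N with the tip at 0.0693, which matches the "pressed level" height and the hard stop. I'll add one small push, then lift and check.

```bash
python3 -m pendant '[[[0,0,0.01],[0,0,0]],[[0,0,0],[0,0,0]]]'; python3 -m pendant '[[[0,0,-0.1],[0,0,0]],[[0,0,-0.3],[0,0,0]],[[0,0,-0.4],[0,0,0]],[[0,0,-0.4],[0,0,0]],[[0,0,-0.4],[0,0,0]],[[0,0,0],[0,0,0]]]'
python3 - <<'E'
from rig import env
import cv2,numpy as np
for n in('wrist','side'):
    d=env.get_image(n);np.savez(f'pics/{n}3.npz',**d)
    a=d['image'][:,:,::-1]
    a=a[200:315,230:365] if n=='side' else a[140:350,90:330]
    cv2.imwrite(f'pics/{n}3.png',cv2.resize(a,(0,0),fx=5 if n=='side' else 2.8,fy=5 if n=='side' else 2.8,interpolation=2))
E
```

```text
time_s: 5.42
position: [0.495, -0.0447, 0.0881]
tool_rot: [[-0.963, 0.27, 0.002], [0.27, 0.963, -0.001], [-0.002, -0.0, -1.0]]
ft_force: [-6.8, 1.5, 21.1]
grip_width: 0.0
time_s: 6.18
position: [0.4957, -0.0449, 0.2491]
tool_rot: [[-0.963, 0.27, 0.006], [0.27, 0.963, -0.002], [-0.006, -0.0, -1.0]]
ft_force: [0.3, 0.7, -0.3]
grip_width: -0.0001
```

View pics/wrist3.png

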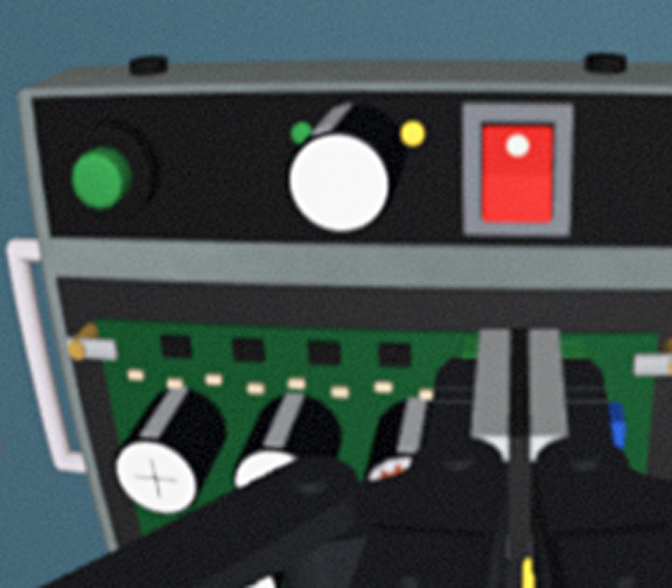

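View pics/side3.png

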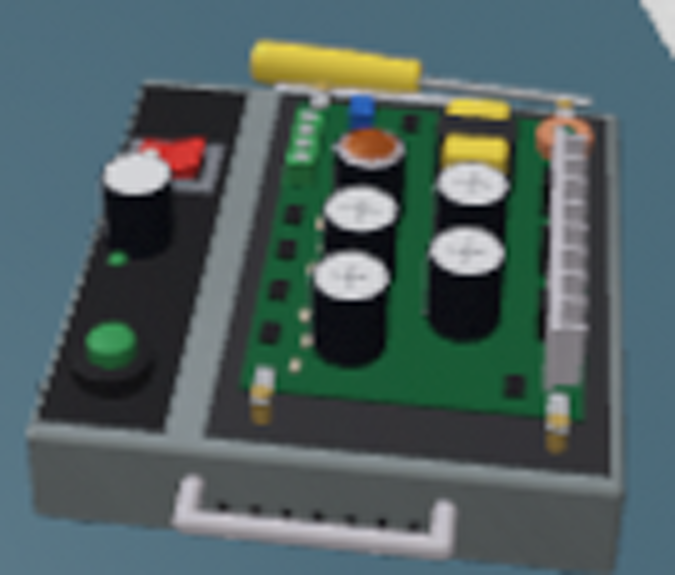

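The rocker has gone over: in the side view its far end now stands up and the dotted end is level. Next I'll move above the failed capacitor, delta (0.101, -0.070) or tool (-0.1165, -0.040), and down to z about 0.19 first.

```bash
python3 -m pendant '[[[-0.2,-0.07,0],[0,0,0]],[[-0.3,-0.1,0],[0,0,0]],[[-0.3,-0.1,0],[0,0,0]],[[-0.25,-0.09,0],[0,0,0]],[[-0.11,-0.04,0.1],[0,0,0]],[[0,0,0.2],[0,0,0]],[[0,0,0.2],[0,0,0]],[[0,0,0.1],[0,0,0]],[[0,0,0],[0,0,0]],[[0,0,0],[0,0,0]]]'
python3 - <<'E'
from rig import env
import cv2,numpy as np
s=env.observe();print(s['position'],s['ft_force'])
for n in('wrist','side','top'):
    d=env.get_image(n);np.savez(f'pics/{n}4.npz',**d)
    a=d['image'][:,:,::-1]
    if n=='side':a=cv2.resize(a[180:315,230:365],(0,0),fx=4.4,fy=4.4,interpolation=2)
    if n=='top':a=cv2.resize(a[140:250,250:400],(0,0),fx=5,fy=5,interpolation=2)
    cv2.imwrite(f'pics/{n}4.png',a)
E
```

```text
time_s: 7.52
position: [0.5957, -0.1145, 0.1869]
tool_rot: [[-0.963, 0.27, 0.001], [0.27, 0.963, -0.0], [-0.001, -0.0, -1.0]]
ft_force: [0.2, 0.5, 0.6]
grip_width: 0.0
[ 0.59571765 -0.11446444  0.18692576] [0.15757302 0.54403784 0.62047153]
```

View pics/wrist4.png

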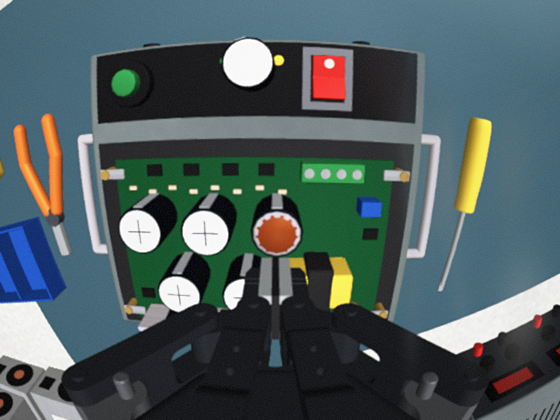

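View pics/side4.png

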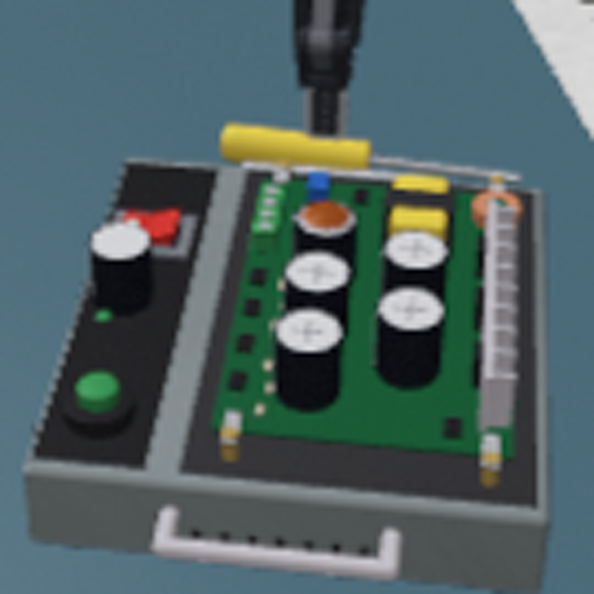

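The dome is at (278,233), directly ahead of the fingers. I'll check it from the two wrist positions before going down.

```bash
python3 - <<'E'
from h import *
w1,w4,t,s=load('wrist',1),load('wrist',4),load('top'),load('side')
b=blobs(w4,BROWN,(245,200,310,262),100);print([x[:2] for x in b],[x[2] for x in b]);b=b[0]
r=ray(w4,b[0],b[1],True)
print(plane(w4,b[0],b[1],.116,True),plane(w4,278,233,.114,True),tri(r,ray(w1,219,290,True)),tri(r,ray(s,303.7,228.5)))
b=blobs(w4,RED,(300,50,355,105),50);print('rocker',[x for x in b],plane(w4,*b[0][:2],.069,True))
E
```

```text
[(np.float64(276.4792452830189), np.float64(234.4566037735849))] [[40, 37, 1060]]
[ 0.59650042 -0.11216061  0.116     ] [ 0.59656495 -0.11113772  0.114     ] (array([ 0.59558256, -0.11168975,  0.11910247]), np.float64(0.0006420194174846067)) (array([ 0.59665978, -0.11258271,  0.11232343]), np.float64(0.0023966189974001673))
rocker [(np.float64(328.39410395655545), np.float64(78.244375484872), [33, 45, 1289])] [ 0.50754612 -0.04750427  0.069     ]
```

The top comes out at about (0.5965, -0.1125, 0.116), within 3 mm of the present TCP in plan. I'll descend 34 mm to z about 0.153, which leaves the tips about 18 mm above the dome, and dwell there.

```bash
python3 -m pendant '[[[0,0.02,0.1],[0,0,0]],[[0,0,0.1],[0,0,0]],[[0,0,0.1],[0,0,0]],[[0,0,0.04],[0,0,0]],[[0,0,0],[0,0,0]]]'
python3 - <<'E'
from rig import env
import cv2,numpy as np
for n in('wrist','side','top'):
    d=env.get_image(n);np.savez(f'pics/{n}5.npz',**d)
    a=d['image'][:,:,::-1]
    if n=='side':a=cv2.resize(a[180:315,230:365],(0,0),fx=4.4,fy=4.4,interpolation=2)
    cv2.imwrite(f'pics/{n}5.png',a)
E
```

```text
time_s: 8.3
position: [0.596, -0.1126, 0.152]
tool_rot: [[-0.963, 0.27, -0.001], [0.27, 0.963, 0.0], [0.001, 0.0, -1.0]]
ft_force: [0.2, -0.4, 0.0]
grip_width: -0.0003
```

View pics/side5.png

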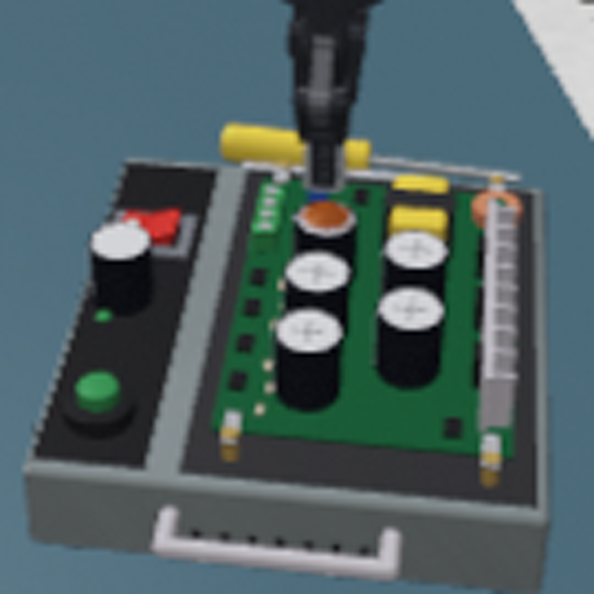

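View pics/wrist5.png

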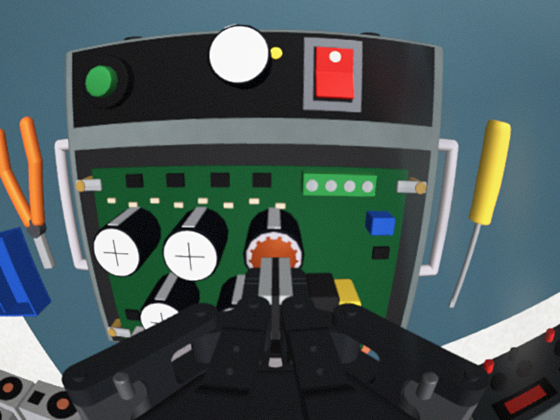

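View pics/top5.png

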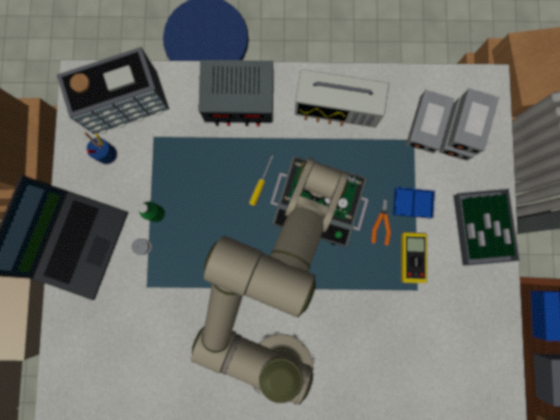

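The fingertips hang just above the brown dome (side crop: tips at y≈190, dome at y≈215) with a visible gap. The loose items have not moved. Now I'll dwell for 2.5 s.

```bash
python3 -m pendant '[[[0,0,0],[0,0,0]],[[0,0,0],[0,0,0]],[[0,0,0],[0,0,0]],[[0,0,0],[0,0,0]],[[0,0,0],[0,0,0]],[[0,0,0],[0,0,0]],[[0,0,0],[0,0,0]],[[0,0,0],[0,0,0]],[[0,0,0],[0,0,0]],[[0,0,0],[0,0,0]],[[0,0,0],[0,0,0]],[[0,0,0],[0,0,0]],[[0,0,0],[0,0,0]],[[0,0,0],[0,0,0]],[[0,0,0],[0,0,0]],[[0,0,0],[0,0,0]],[[0,0,0],[0,0,0]],[[0,0,0],[0,0,0]],[[0,0,0],[0,0,0]],[[0,0,0],[0,0,0]]]'
python3 -m pendant '[[[0,0,0],[0,0,0]],[[0,0,0],[0,0,0]],[[0,0,0],[0,0,0]],[[0,0,0],[0,0,0]]]'
python3 - <<'E'
from rig import env
s=env.observe();print(s['time_s'],s['position'],s['ft_force']);print(env.close_job())
E
```

```text
time_s: 10.95
position: [0.5961, -0.1125, 0.1523]
tool_rot: [[-0.963, 0.27, 0.0], [0.27, 0.963, -0.0], [-0.0, -0.0, -1.0]]
ft_force: [-0.4, 0.6, 0.7]
grip_width: 0.0002
time_s: 11.45
position: [0.5961, -0.1125, 0.1523]
tool_rot: [[-0.963, 0.27, -0.0], [0.27, 0.963, 0.0], [0.0, -0.0, -1.0]]
ft_force: [-0.5, -0.5, -0.5]
grip_width: -0.0
11.45 [ 0.5960822  -0.11251546  0.1523163 ] [-0.47567108 -0.45270668 -0.50426266]
the job is handed in; nothing more can be done
None
```

The fixture is switched off and the arm is holding its closed fingertips above the failed capacitor. I handed the job in at 11.45 s, and it gave no verdict.

- **Rocker:** I pressed the white-dotted end down to its hard stop, about 21 N with the fingertip at 69 mm. The side and wrist pictures afterwards show the far end standing up.
- **Pointing:** I held still for about 3 s. The grasp point was at (0.596, -0.1125, 0.152), about 1 mm from the measured middle of the brown top in plan. It was about 36 mm above the top, so the fingertips were about 17 mm above it.
- **Contact:** The wrist force at the end was only noise (under 1 N). The pictures show the start button and the loose things where they were.
- **Disagreements:** Height estimates for the failed capacitor's top ranged from 112 to 121 mm between view pairs, against 116 mm in the task. Plan positions agreed to about 3 mm. Both are well inside the margins.

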